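Park two part carriers on a covered drain rail

TASK

The carrier with the round part is hanging in the open loading gap in the middle of the drain rail: keep it on the rail and slide it along under the cover until it hangs centred on the round tag. Then take the carrier with the square part from the bench, hook it onto the rail through the gap and slide it until it hangs centred on the square tag. Let both hang freely and still, and leave everything else on the bench where it is.

Things in the scene. Friction and masses are not known exactly. Their poses are not given: they have to be found in the camera images.
- rail: Drain rail (fixed), mm: flat steel bar on edge along its y, 14 thick, z 174 to 200, between end plates at y = -266 and 266 (232 high, x -30 to 90). Covers: flat plates, x -16 to 70, z 220 to 226, over |y| 55 to 260. Beam behind at x 60 to 72, z 198 to 220. Drip tray below, 10 high, x -45 to 60. Origin on the bench under mid-rail; x away from robot, z up.
- gap (a point): Top of the rail at the middle of the open loading gap (110 mm long, between the covers); axes as the rail's. Hooks go on or off only here; under a cover they can only slide.
- round_carrier: Steel hanger with a round part (foot 78 mm diameter, 8 thick, part 38 high in all), hanging in the gap at the start. 206 high overall. Origin: underside of the foot, below the middle of the hook's slot; x from grip tab to hook, y along the slot, z up. Stem 30 x 8 at x = -16. About 0.28 kg. Hung, its origin is 40 above the bench, axes as the rail's.
- round_grip (a point): Centre of the grip on the round carrier's upright black tab, 50 mm to -x of the slot: tab 24 long (x), 14 thick (y), from 160 to 206 mm above the foot's underside; this point is at 190. Grasp from above, closing along y. A 14 wide arm joins its foot to the hook.
- round_slot (a point): Middle of the ceiling of the round carrier's hook slot, 160 mm above the foot's underside. Slot open downward, 24 mm wide (x), hook 30 wide along y, its 8 thick top at 160 to 168, its 8 thick rear (+x) lip reaching 26 below the ceiling.
- square_carrier: Steel hanger with a square block (foot 74 x 74 mm, 8 thick, block 38 high in all), standing on the bench at the start. 206 high overall. Origin: underside of the foot, below the middle of the hook's slot; x from grip tab to hook, y along the slot, z up. Stem 30 x 8 at x = -16. About 0.28 kg. Hung, its origin is 40 above the bench, axes as the rail's.
- square_grip (a point): Centre of the grip on the square carrier's upright black tab, 50 mm to -x of the slot: tab 24 long (x), 14 thick (y), from 160 to 206 mm above the foot's underside; this point is at 190. Grasp from above, closing along y. A 14 wide arm joins its foot to the hook.
- square_slot (a point): Middle of the ceiling of the square carrier's hook slot, 160 mm above the foot's underside. Slot open downward, 24 mm wide (x), hook 30 wide along y, its 8 thick top at 160 to 168, its 8 thick rear (+x) lip reaching 26 below the ceiling.
- round_tag: Round dark steel tag, 50 diameter, 6 thick, fixed flat on one of the two cover plates, with a 6 wide nib towards -x that marks its middle. Origin at the centre of its underside, 22 mm behind the rail's line; axes as the rail's. The round carrier is right when it has the same y in this frame as the tag.
- square_tag: Square dark steel tag, 50 x 50, 6 thick, fixed flat on the other cover plate, with a 6 wide nib towards -x. Origin at the centre of its underside, 22 mm behind the rail's line; axes as the rail's. The square carrier is right when it has the same y in this frame as the tag.
- parts_bin: Bystander: small open blue plastic bin of turned parts, 90 x 100 x 60 high, origin centre of underside
- flange: Bystander: loose bare aluminium flange, 76 diameter, 35 high, origin centre of underside
- jar: Bystander: closed jar, 68 diameter, 100 high, origin centre of underside
- wrench: Bystander: wrench lying flat, 180 long, origin under its middle, x along it
- bottle: Bystander: white plastic bottle, 66 diameter, 200 high, origin centre of underside
- brush: Bystander: bench brush lying flat, 190 long, origin under its middle, x along it
Mind the look-alikes: they are no part of the job. What is shaped like the square_carrier but brown, orange or turquoise is not meant.

How it is judged:
By the outcome, as a careful person would: the job done as asked, in the order asked, and still so for the second after the job is handed in, with the robot touching nothing.
It also fails if it takes over 64 s, if anything falls off the work surface, if the arm or the gripper's body presses on something with over 40 N, if the wrist force passes 120 N, or if a joint passes its speed limit or range.

ROBOT

A 6-joint arm with a two-finger parallel gripper is mounted at the origin on the work surface. World frame = base frame: x ahead of the robot, y to its left, z up, the work surface at z = 0. Lengths are in m, angles in rad, forces in N, time in s.
With the tool pointing down it reaches from about 0.25 to 0.775 m from the base axis. Payload 4 kg.
Tool frame: the origin (TCP) lies midway between the tips of the shut fingers; the grasp point (between the pads) lies 19 mm behind it; y points along the fingers, z is the direction in which the jaws open and shut, and the axes are right-handed (so a half turn about y gives the same grasp; the last joint's range is limited). The gripper opens to 94 mm and grips with 3 to 60 N. Pads are 16 mm wide; open, the fingers measure 119 mm over their backs; the gripper's body (75 mm by 177 mm) begins 78 mm behind the grasp point.
Start: joints at [-1.349, 0.087, 1.371, -0, 1.684, -0.103], TCP at [0.176, -0.521, 0.206] pointing down, gripper open.
Joint ranges: [-3.1, 3.1], [-0.76, 2.03], [0.27, 2.55], [-1.08, 4.22], [0.17, 2.65], [-2.57, 2.57]. Speed limits (rad/s): [2.79, 2.79, 3.14, 3.14, 3.14, 3.14].

INTERFACE

Orientations are given as [roll, pitch, yaw] about the fixed x, y, z axes, in that order (R = Rz(yaw) Ry(pitch) Rx(roll)).
In Python, from bench import robot gives the robot as it stands.
- The arm moves only by the shell command python3 -m creep 'ROWS'. ROWS is JSON, a list of rows, each a list of 5 numbers: the shift along the tool's x, y, z scaled (see below), then the turn about the tool's y scaled (see below), then the gripper command: -1 is shut, 1 is fully open, values between are in proportion. A call has 1 to 20 rows; each row shifts and turns the commanded pose from where the row before left it, along the tool's axes as they then stand; what a row does not reach is not made up. The controller multiplies each number of a shift by 2.5 cm and each number of a turn by 0.12 rad. A row lasts 1/8 s, in which the tool goes at most 62.5 mm and 10.7 degrees, less where a joint would pass 70% of its speed; a pose out of reach is approached as far as the arm can. A call with a number of a shift or a turn outside -1 to 1 is refused whole. A call with a gripper value outside its range is refused whole. The fingers move at their own pace and stop on an object; the grip force is fixed at half the most. Time passes only in rows, so rows that do not move let the fingers close. It gives the time, the measured TCP pose, the force and the opening at its end, in the units of the state.
- robot.get_obs(): the state, without advancing time (a new reading comes with each control period).
- robot.snapshot(name): name is "side" or "top" or "wrist"; returns a dict with "frame" (480x640x3 uint8, blue, green, red), "fx", "fy", "cx", "cy" (pixels), "world_from_camera" (4x4, takes a point from camera to world coordinates); the wrist camera has in their place "tool_from_camera" (4x4, takes a point from camera to tool coordinates, whose origin is the TCP and whose axes are the tool frame's). Camera axes: x right, y up, looking along -z (the intrinsics and any distortion apply to the point x, -y, -z); pixel columns grow to the right and rows downward; lengths in m; the calibration is good to about 2 mm. A picture is of the moment at which its call begins: read the wrist's pose just before it. There is no depth.
- robot.close_job(): hands the job in, once; it reports no verdict.
Trained networks look in the newest picture that a camera, given by its name, has taken for a name from the list of things; names that differ only in an ending like _2 or _b are one class to them, and where a whole thing is asked for, a point or a joint stands for the part that bears it (a point fixed in the world has none). Each returns a list of dicts, best first, with "p" (0 to 1); they miss things now and then, are a little off and sometimes report something else, mostly with a low value. They report only what shows in the picture. A call takes as long as a camera call. They do not tell look-alikes from the thing itself.
- robot.look_for(label, camera): "box" ([left, top, width, height] in pixels, round what is visible of it).
- robot.spot_point(label, camera): "centre" ([column, row] in pixels: a listed point, or the origin of a listed thing).
The state is a dict: "time": time; "joint_positions": joint angles; "qvel": joint speeds; "joint_torque": joint torques, N m; "tool_pos": TCP position; "ee_rot": TCP orientation; "wrist_force": force on the tool from outside, world axes, zero at the start; "wrist_torque": the same for the moment, N m; "width": finger opening in m.
Only numpy, scipy, OpenCV 4.12 (cv2) and the standard library are available. Lean on these libraries where they do the work, as an engineer would, in place of code of your own. Each camera call takes 0.05 s, during which the arm holds its last target. There are 200 camera calls.

## Working session

There is one attempt and no reset: what is moved stays moved. The work goes in short steps, Python scripts to look and compute and a shell command to move; the robot and the scene stay as the last step left them, time stands still between calls to the robot, and variables do not carry over. Pictures are saved under pics/ and viewed, on a budget of 16 in all, crops included, one or two more only if the job needs it, and the job is handed in when it is done.

```bash
mkdir -p pics
cat > h.py <<'E'
import numpy as np,cv2
from bench import robot
from scipy.spatial.transform import Rotation as R
def snap(n,f=None):
    o=robot.get_obs(); s=robot.snapshot(n)
    if n=='wrist':
        T=np.eye(4);T[:3,:3]=R.from_euler('xyz',o['ee_rot']).as_matrix();T[:3,3]=o['tool_pos'];s['T']=T@np.array(s['tool_from_camera'])
    else: s['T']=np.array(s['world_from_camera'])
    if f: cv2.imwrite('pics/'+f,s['frame'])
    return s
def ray(s,p):
    d=np.array([(p[0]-s['cx'])/s['fx'],-(p[1]-s['cy'])/s['fy'],-1]);return s['T'][:3,3],s['T'][:3,:3]@d
def atz(s,p,z):
    o,d=ray(s,p);return o+d*(z-o[2])/d[2]
def proj(s,P):
    c=np.linalg.inv(s['T'])@np.append(P,1);return s['cx']+s['fx']*c[0]/-c[2],s['cy']-s['fy']*c[1]/-c[2]
E
python3 - <<'E'
from h import *
np.set_printoptions(precision=4,suppress=True)
print(robot.get_obs())
for n in('top','side'):
    s=snap(n,n+'0.png'); print(n,{k:v for k,v in s.items() if k not in('frame',)})
    for l in('rail','gap','round_carrier','round_grip','round_slot','square_carrier','square_grip','square_slot','round_tag','square_tag'):
        z={'gap':.2,'round_grip':.23,'square_grip':.19,'round_slot':.2,'square_slot':.16,'round_tag':.226,'square_tag':.226,'round_carrier':.04}.get(l,0)
        for d in robot.spot_point(l,n)[:4]: print(l,round(d['p'],2),np.round(d['centre'],1),atz(s,d['centre'],z))
E
```

```text
{'time': 0.0, 'joint_positions': array([-1.3491,  0.088 ,  1.3722, -0.    ,  1.6836, -0.1031]), 'qvel': array([ 0.0005,  0.0002, -0.0002,  0.0003,  0.0003,  0.0002]), 'joint_torque': array([  0.0005, -34.0181, -30.2424,   0.0717,   0.033 ,  -0.0002]), 'tool_pos': array([ 0.1754, -0.5207,  0.2043]), 'ee_rot': array([-1.573 ,  0.0002, -2.8168]), 'wrist_force': array([ 0.8249, -0.0398,  0.0259]), 'wrist_torque': array([-0.0281, -0.0283,  0.0116]), 'width': 0.09388991712517993}
top {'fx': 504.3839383634855, 'fy': 504.3839383634855, 'cx': 317.14476743074056, 'cy': 229.35576542007186, 'world_from_camera': array([[-0.0166,  0.997 , -0.0759,  0.3961],
       [-0.9996, -0.0183, -0.0209, -0.0129],
       [-0.0222,  0.0755,  0.9969,  1.3783],
       [ 0.    ,  0.    ,  0.    ,  1.    ]]), 'T': array([[-0.0166,  0.997 , -0.0759,  0.3961],
       [-0.9996, -0.0183, -0.0209, -0.0129],
       [-0.0222,  0.0755,  0.9969,  1.3783],
       [ 0.    ,  0.    ,  0.    ,  1.    ]])}
rail 0.78 [309.3 180.4] [0.6371 0.0354 0.    ]
gap 0.75 [303.3 165.9] [0.6371 0.0421 0.2   ]
round_carrier 0.72 [300.9 179.6
[... 1865 characters left out ...]
 421.8] [0.2657 0.2322 0.    ]
square_carrier 0.85 [417.3 244.8] [ 0.428  -0.2464  0.    ]
square_carrier 0.64 [271.4 256.9] [0.659  0.0362 0.    ]
square_carrier 0.63 [217.  225.8] [0.8384 0.0664 0.    ]
square_grip 0.74 [354.4 367.5] [0.2451 0.189  0.19  ]
square_grip 0.72 [439.7 201.8] [ 0.3845 -0.2334  0.19  ]
square_grip 0.57 [359.6 129.7] [ 0.6832 -0.2994  0.19  ]
square_slot 0.78 [327.7 390.4] [0.2583 0.2402 0.16  ]
square_slot 0.77 [365.5 130.9] [ 0.695  -0.3365  0.16  ]
square_slot 0.65 [421.5 202.1] [ 0.4285 -0.2315  0.16  ]
round_tag 0.69 [216.  227.3] [0.6415 0.1724 0.226 ]
round_tag 0.54 [280.4 211. ] [0.5835 0.0513 0.226 ]
square_tag 0.54 [312.4 149.5] [ 0.679  -0.1326  0.226 ]
```

View pics/top0.png

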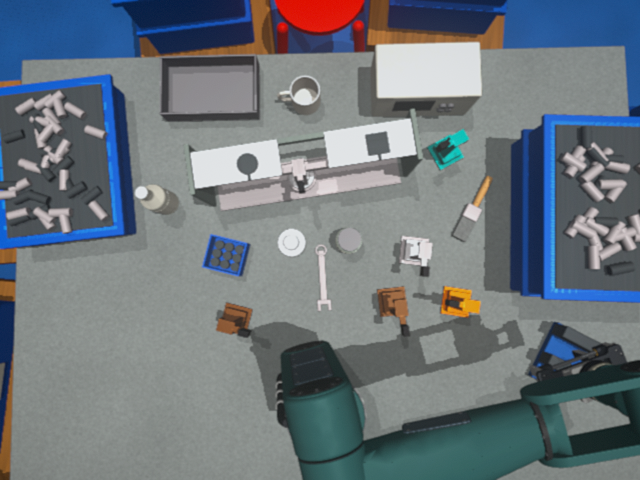

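View pics/side0.png

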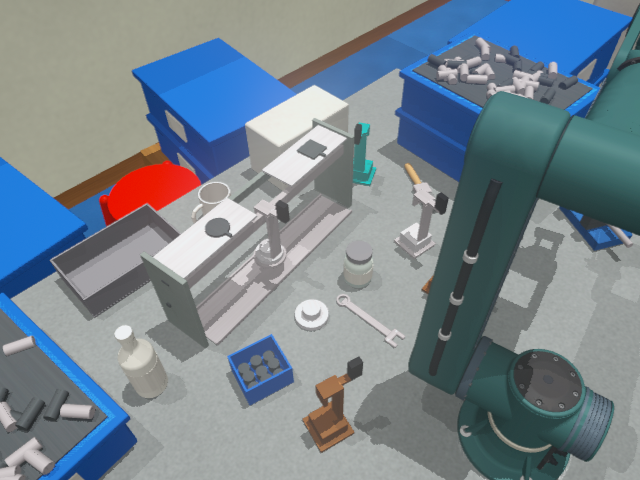

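Candidates for the square carrier in the top view: brown (236,319), brown (394,303), orange (460,302), turquoise (449,150), and bare steel (416,250). I choose the steel one at about (0.43,-0.24). The round carrier hangs in the gap at (302,178), with the round tag at (247,163) and the square tag at (377,143). The rail's yaw is about +0.13. I'll go above the square carrier first for a close look.

```bash
python3 -m creep '[[0,-1,0,0.4,1],[0,-1,0,0.4,1],[0,-1,0,0.4,1],[0,-1,0,0.4,1],[-0.8,-1,-0.8,0,1],[-0.8,-1,-0.9,0,1],[-0.9,-1,-1,0,1],[-0.9,-1,-1,0,1],[-0.9,0,-1,0,1],[-0.9,0,-1,0,1],[-0.9,0,-1,0,1],[-0.9,0,-1,0,1],[-0.7,0,-0.7,0,1],[0,0,0,0,1]]'
cat > look.py <<'E'
from h import *
import sys
np.set_printoptions(precision=4,suppress=True)
def look(n,f,labs,zs={}):
    s=snap(n,f)
    Z={'gap':.2,'round_grip':.23,'square_grip':.19,'round_slot':.2,'square_slot':.16,'round_tag':.226,'square_tag':.226,'round_carrier':.04,**zs}
    for l in labs:
        for d in robot.spot_point(l,n)[:3]: print(l,round(d['p'],2),np.round(d['centre'],1),atz(s,d['centre'],Z.get(l,0)))
    return s
E
python3 - <<'E'
from look import *
o=robot.get_obs();print(o['tool_pos'],o['ee_rot'])
s=look('wrist','w1.png',['square_grip','square_slot','square_carrier'])
print(s['T'],s['fx'])
E
```

```text
time: 2.85
tool_pos: [0.3391, -0.2866, 0.4059]
ee_rot: [-1.57, 0.001, -3.006]
wrist_force: [-0.6, -1.5, -0.9]
width: 0.094
[ 0.3391 -0.2866  0.4059] [-1.5699  0.0006 -3.0059]
square_grip 0.91 [282.7 171.5] [ 0.3798 -0.2412  0.19  ]
square_grip 0.78 [330.9 242. ] [ 0.3096 -0.3033  0.19  ]
square_grip 0.55 [229.7 280.4] [ 0.2481 -0.1938  0.19  ]
square_slot 0.87 [367.7 249.2] [ 0.2986 -0.351   0.16  ]
square_slot 0.67 [237.2 230.4] [ 0.3006 -0.192   0.16  ]
square_slot 0.59 [293.1 121.6] [ 0.4328 -0.244   0.16  ]
square_carrier 0.94 [252.7 212.4] [ 0.291  -0.1828  0.    ]
square_carrier 0.88 [354.6 220.9] [ 0.2995 -0.3496  0.    ]
square_carrier 0.7 [301.  130.3] [ 0.4286 -0.2453  0.    ]
[[ 0.1353  0.9549  0.2643  0.4149]
 [-0.9908  0.1304  0.0363 -0.2765]
 [ 0.0002 -0.2668  0.9637  0.5837]
 [ 0.      0.      0.      1.    ]] 363.12823802100377
```

View pics/w1.png

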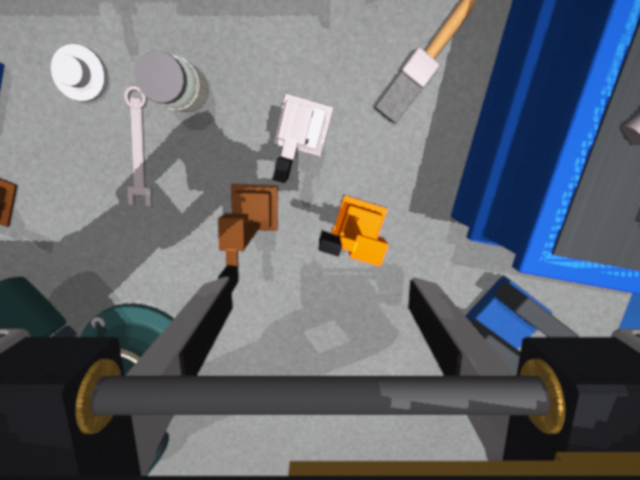

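The steel carrier is at (302,125) in the wrist view, with its black tab at (283,170). No other bare-steel one is in view. Next I go over the gap.

```bash
python3 -m creep '[[-0.7,0,-0.8,0,1],[-0.8,0,-1,0,1],[-0.8,0,-1,0,1],[-0.8,0,-1,0,1],[-0.8,0,-1,0,1],[-0.8,0,-1,0,1],[-0.8,0,-1,0,1],[-0.8,0,-1,0,1],[-0.8,0,-1,0,1],[-0.8,0,-1,0,1],[-0.8,0,-1,0,1],[-0.5,0,-0.8,0,1],[0,0,0,0,1],[0,0,0,0,1]]'
python3 - <<'E'
from look import *
o=robot.get_obs();print(o['tool_pos'],o['ee_rot'])
s=look('wrist','w2.png',['gap','rail','round_grip','round_slot','round_carrier','round_tag','square_tag'])
import pickle;pickle.dump(s,open('w2.pkl','wb'))
E
```

```text
time: 4.8
tool_pos: [0.528, 0.0291, 0.4054]
ee_rot: [-1.57, -0.0, -3.01]
wrist_force: [-0.5, 0.2, -0.4]
width: 0.094
[0.528  0.0291 0.4054] [-1.5702 -0.0004 -3.0103]
gap 0.8 [325.7 112.5] [0.6327 0.037  0.2   ]
rail 0.71 [322.5 124.8] [0.6295 0.0384 0.    ]
round_slot 0.85 [309.5 111.5] [0.6316 0.0531 0.2   ]
round_carrier 0.83 [311.7 123.1] [0.628 0.054 0.04 ]
round_tag 0.6 [178.2  85.9] [0.6359 0.1734 0.226 ]
round_tag 0.57 [177.5 233.6] [0.4964 0.1703 0.226 ]
square_tag 0.77 [521.6  79.8] [ 0.6818 -0.1354  0.226 ]
square_tag 0.65 [311.8 165.8] [0.581  0.0438 0.226 ]
```

View pics/w2.png

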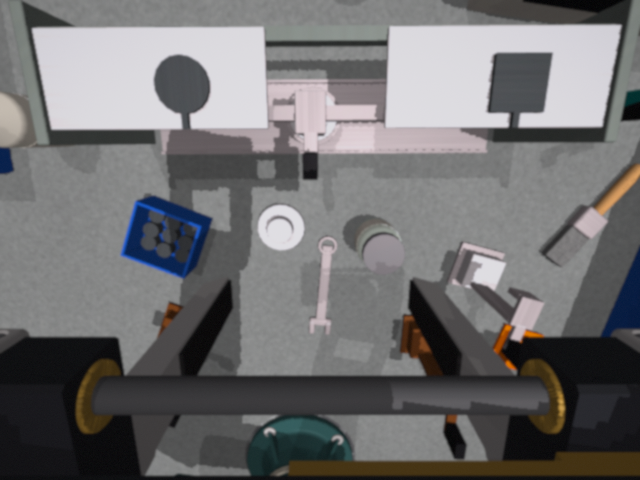

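Both tags, the covers and the round carrier's tab (310,165) are in clear view: round tag (182,83) on the left cover, square tag (520,82) on the right. I'll fit the rail frame from the cover edges.

```bash
cat > fit.py <<'E'
from look import *
import pickle
from scipy.optimize import least_squares
s=pickle.load(open('w2.pkl','rb'));g=cv2.cvtColor(s['frame'],cv2.COLOR_BGR2GRAY)
def blob(m,c):
    n,l,st,ce=cv2.connectedComponentsWithStats(m.astype(np.uint8));return (l==l[c[1],c[0]]),ce[l[c[1],c[0]]]
w=(g>195)
for c,name in(((100,70),'L'),((430,70),'R')):
    m,_=blob(w,c)
    cs,_=cv2.findContours(m.astype(np.uint8),0,1); h=cv2.convexHull(max(cs,key=cv2.contourArea)); q=cv2.approxPolyDP(h,8,True)[:,0]
    print(name,q.tolist());P=[atz(s,p,.226)[:2] for p in q];print(np.array(P))
    if name=='L':L=q
    else:Rr=q
def near(q,t): return q[np.argmin(((q-np.array(t))**2).sum(1))]
obs=[(near(L,(265,27)),(.07,.055)),(near(L,(266,127)),(-.016,.055)),(near(L,(48,130)),(-.016,.26)),(near(L,(33,28)),(.07,.26)),
 (near(Rr,(387,25)),(.07,-.055)),(near(Rr,(386,127)),(-.016,-.055)),(near(Rr,(607,127)),(-.016,-.26)),(near(Rr,(620,24)),(.07,-.26))]
def W(v,x,y): c,sn=np.cos(v[2]),np.sin(v[2]);return np.array([v[0]+c*x-sn*y,v[1]+sn*x+c*y])
f=lambda v:np.concatenate([W(v,*k)-atz(s,p,.226)[:2] for p,k in obs])
r=least_squares(f,[.635,.037,.13],loss='soft_l1',f_scale=.003);v=r.x;print('rail',v,'res mm',np.round(1000*f(v).reshape(-1,2),1).tolist())
def inv(P):
    d=np.array(P[:2])-v[:2];c,sn=np.cos(v[2]),np.sin(v[2]);return np.array([c*d[0]+sn*d[1],-sn*d[0]+c*d[1]])
for nm,c,z in(('round_tag',(182,83),.232),('square_tag',(520,82),.232),('tab',(310,168),.246)):
    m,ce=blob((g<85) if nm!='tab' else (g<40),c)
    if nm!='tab': # drop nib
        m=cv2.morphologyEx(m.astype(np.uint8),cv2.MORPH_OPEN,np.ones((15,15)));ys,xs=np.nonzero(m);ce=(xs.mean(),ys.mean())
    ys,xs=np.nonzero(m);print(nm,ce,len(xs),xs.min(),xs.max(),ys.min(),ys.max(),atz(s,ce,z),'rail mm',1000*inv(atz(s,ce,z)))
E
python3 fit.py
```

```text
L [[262, 28], [266, 127], [52, 127], [34, 29]]
[[0.6928 0.1019]
 [0.6108 0.0908]
 [0.5845 0.2898]
 [0.6658 0.3001]]
R [[618, 26], [600, 125], [386, 126], [390, 27]]
[[ 0.7351 -0.2069]
 [ 0.6535 -0.219 ]
 [ 0.6264 -0.0205]
 [ 0.7082 -0.0092]]
rail [0.6329 0.0372 0.1357] res mm [[2.0, -0.8], [-1.2, -1.4], [-2.7, 2.8], [1.3, 4.1], [1.4, 1.3], [-1.9, 1.0], [-1.3, -3.6], [2.3, -4.1]]
round_tag (np.float64(182.00920245398774), np.float64(84.3453111305872)) 2282 157 207 58 111 [0.6371 0.1678 0.232 ] rail mm [ 21.8566 128.8916]
square_tag (np.float64(537.9359987602666), np.float64(44.7227646056098)) 6453 466 630 0 111 [ 0.7098 -0.1387  0.232 ] rail mm [  52.4502 -184.651 ]
tab [308.8954 166.7071] 239 304 316 154 177 [0.5811 0.0461 0.246 ] rail mm [-50.0266  15.8128]
```

```bash
python3 -m creep '[[-0.8,0,-0.2,-0.02,1],[-0.8,0.4,-0.2,-0.02,1],[-0.6,0.8,0,0,1],[0,1,0,0,1],[0,1,0,0,1],[0,1,0,0,1],[0,1,0,0,1],[0,1,0,0,1],[0,0.6,0,0,1],[0,0.6,0,0,1],[0,0.4,0,0,1],[0,0,0,0,1],[0,0,0,0,1]]'
cat > st.py <<'E'
from look import *
import json
V=(.6329,.0372,.1357)
o=robot.get_obs();p=o['tool_pos'];d=p[:2]-np.array(V[:2]);c,s=np.cos(V[2]),np.sin(V[2])
print('t',o['time'],p,o['ee_rot'],'rail mm',np.round(1000*np.array([c*d[0]+s*d[1],-s*d[0]+c*d[1]]),1),'F',o['wrist_force'],'w',round(o['width'],4))
E
python3 st.py
```

```text
time: 6.82
tool_pos: [0.5817, 0.0476, 0.2113]
ee_rot: [-1.57, 0.002, -3.004]
wrist_force: [0.7, 0.3, -0.0]
width: 0.0939
t 6.825 [0.5817 0.0476 0.2113] [-1.5704  0.0016 -3.004 ] rail mm [-49.3  17.2] F [ 0.7072  0.2866 -0.0108] w 0.0939
```

```bash
python3 -m creep '[[0,0,0,0,-1],[0,0,0,0,-1],[0,0,0,0,-1],[0,0,0,0,-1],[0,0,0,0,-1],[0,0,0,0,-1],[0,-0.12,0,0,-1],[0,0,0,0,-1]]'; python3 st.py
python3 - <<'E'
from look import *
s=snap('side','s1.png');cv2.imwrite('pics/s1c.png',cv2.resize(s['frame'][120:330,150:400],None,fx=3,fy=2.8))
E
```

```text
time: 7.82
tool_pos: [0.5815, 0.0476, 0.2139]
ee_rot: [-1.571, 0.001, -3.004]
wrist_force: [-0.2, -0.4, 0.5]
width: 0.0174
t 7.825 [0.5815 0.0476 0.2139] [-1.5705  0.0008 -3.004 ] rail mm [-49.6  17.2] F [-0.1557 -0.3603  0.4576] w 0.0174
```

View pics/s1c.png

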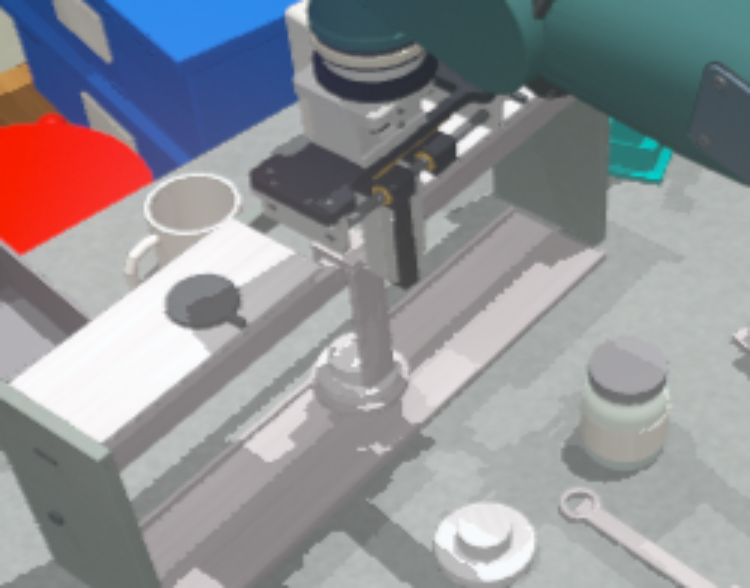

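The fingers were still closing (17 mm against a 14 mm tab), so I wait for them and then lift slightly.

```bash
python3 -m creep '[[0,0,0,0,-1],[0,0,0,0,-1],[0,0,0,0,-1]]'; python3 -m creep '[[0,-0.16,0,0,-1],[0,0,0,0,-1],[0,0,0,0,-1]]'; python3 st.py
```

```text
time: 8.25
tool_pos: [0.5815, 0.0472, 0.2138]
ee_rot: [-1.57, 0.001, -3.004]
wrist_force: [0.7, -1.1, 1.3]
width: 0.014
time: 8.62
tool_pos: [0.5808, 0.0478, 0.2165]
ee_rot: [-1.571, -0.002, -3.004]
wrist_force: [-0.1, -0.4, -3.8]
width: 0.0137
t 8.625 [0.5808 0.0478 0.2165] [-1.5713 -0.0019 -3.0037] rail mm [-50.2  17.6] F [-0.0802 -0.4139 -3.7625] w 0.0137
```

Weight is on the wrist. I slide +y (tool -z) by 113 mm.

```bash
python3 -m creep '[[0,0,-0.2,0,-1],[0,0,-0.4,0,-1],[0,0,-0.5,0,-1],[0,0,-0.5,0,-1],[0,0,-0.5,0,-1],[0,0,-0.5,0,-1],[0,0,-0.5,0,-1],[0,0,-0.5,0,-1],[0,0,-0.4,0,-1],[0,0,-0.3,0,-1],[0,0,-0.2,0,-1],[0,0,0,0,-1],[0,0,0,0,-1]]'; python3 st.py
python3 - <<'E'
from look import *
s=look('wrist','w3.png',['round_tag','round_slot','gap'])
import pickle;pickle.dump(s,open('w3.pkl','wb'))
cv2.imwrite('pics/w3c.png',cv2.resize(s['frame'][0:240,200:460],None,fx=3,fy=2.5))
E
```

```text
time: 10.25
tool_pos: [0.5659, 0.1587, 0.2174]
ee_rot: [-1.57, -0.0, -3.004]
wrist_force: [0.6, -0.1, -3.0]
width: 0.0137
t 10.25 [0.5659 0.1587 0.2174] [-1.5704 -0.     -3.0044] rail mm [-50.  129.4] F [ 0.5919 -0.1136 -3.0414] w 0.0137
round_tag 0.96 [314.6 150.7] [0.6378 0.1708 0.226 ]
gap 0.55 [558. 193.] [0.6332 0.0387 0.2   ]
```

View pics/w3.png

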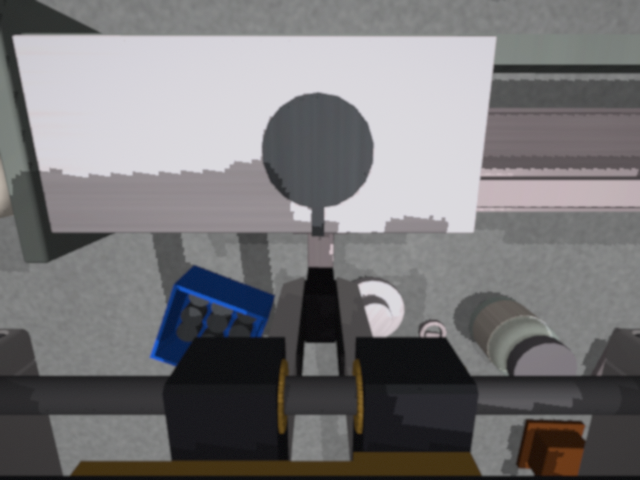

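The tag (318,150), its nib (318,222) and the tab/arm (320,260–330) are nearly in line; I measure the remaining offset.

Run:
```python
from look import *
import pickle
s=pickle.load(open('w3.pkl','rb'));g=cv2.cvtColor(s['frame'],cv2.COLOR_BGR2GRAY);print(s['cx'],s['cy'])
V=(.6329,.0372,.1357);c,sn=np.cos(V[2]),np.sin(V[2])
def inv(P): d=P[:2]-np.array(V[:2]);return np.round(1000*np.array([c*d[0]+sn*d[1],-sn*d[0]+c*d[1]]),1)
m=cv2.morphologyEx((g<110).astype(np.uint8),cv2.MORPH_OPEN,np.ones((25,25)))
n,l,st,ce=cv2.connectedComponentsWithStats(m);k=l[150,318];print(st[k],ce[k],inv(atz(s,ce[k],.232)))
for y in(215,222,228): 
    x=np.nonzero(g[y,295:345]<110)[0]+295; print('nib',x.min(),x.max(),inv(atz(s,(x.mean(),y),.232)))
for r in(245,255): print(g[r,295:345].tolist())
for r in(275,285,300,320):print(r,g[r,290:350].tolist())
```

```text
320.00265246112036 242.84420914308208
[ 264   95  108  110 9768] [317.0618 150.038 ] [ 23.3 130.6]
nib 312 322 [ -5.4 130.6]
nib 312 324 [ -8.7 130.1]
nib 312 324 [-11.5 130.1]
[134, 133, 132, 133, 135, 136, 136, 135, 133, 132, 132, 127, 119, 114, 115, 118, 119, 119, 118, 117, 120, 120, 121, 120, 119, 119, 118, 119, 119, 119, 119, 119, 119, 121, 134, 162, 180, 174, 148, 125, 119, 118, 121, 121, 123, 122, 121, 119, 118, 119]
[135, 136, 138, 138, 139, 139, 137, 135, 132, 131, 131, 127, 118, 112, 114, 117, 119, 118, 119, 118, 119, 120, 120, 120, 118, 119, 119, 119, 119, 119, 118, 119, 119, 122, 126, 131, 134, 134, 128, 119, 119, 120, 121, 121, 121, 121, 120, 120, 120, 122]
275 [130, 133, 134, 133, 134, 132, 130, 129, 130, 130, 132, 134, 134, 133, 130, 121, 99, 62, 29, 12, 11, 6, 8, 8, 8, 9, 12, 9, 8, 10, 10, 10, 8, 10, 10, 9, 11, 9, 7, 8, 8, 10, 26, 56, 93, 114, 121, 121, 120, 119, 119, 119, 121, 123, 124, 124, 125, 125, 125, 123]
285 [80, 81, 82, 80, 80, 81, 81, 81, 81, 81, 81, 80, 75, 61, 40, 20, 12, 10, 10, 9, 8, 9, 8, 8, 7, 8, 9, 10, 9, 11, 8, 10, 8, 9, 11, 8, 7, 11, 7, 10, 6, 10, 9, 12, 11, 20, 40, 63, 76, 80, 82, 82, 81, 80, 82, 81, 81, 82, 82, 81]
300 [73, 74, 73, 74, 74, 73, 74, 73, 73, 73, 70, 60, 42, 24, 13, 10, 14, 12, 13, 14, 13, 12, 14, 12, 14, 12, 13, 13, 15, 16, 16, 14, 15, 17, 14, 17, 14, 13, 16, 16, 18, 18, 16, 15, 14, 14, 14, 24, 46, 66, 77, 81, 80, 81, 81, 81, 81, 81, 81, 81]
320 [73, 72, 73, 73, 73, 73, 73, 72, 67, 54, 32, 15, 14, 9, 10, 9, 12, 13, 12, 12, 12, 12, 12, 13, 14, 12, 14, 13, 11, 12, 11, 11, 12, 13, 14, 13, 13, 10, 12, 13, 11, 12, 12, 13, 11, 9, 11, 11, 15, 19, 37, 59, 74, 81, 80, 80, 81, 82, 81, 79]
```

Tag at y = 130.4, tool/tab at 129.4, so I move 1 mm more, lower and release.

```bash
python3 -m creep '[[0,0,-0.04,0,-1],[0,0,0,0,-1],[0,0.08,0,0,-1],[0,0.08,0,0,-1],[0,0,0,0,-1],[0,0,0,0,-1]]'; python3 st.py;  python3 -m creep '[[0,0,0,0,-0.2],[0,0,0,0,-0.2],[0,0,0,0,-0.2],[0,0,0,0,-0.2],[0,-0.4,0,0,-0.2],[0,-1,0,0,-0.2],[0,-1,0,0,0],[0,-1,0,0,0.2],[0.5,-1,0,0,1],[0.5,-1,0,0,1],[0,0,0,0,1]]'
python3 - <<'E'
from look import *
s=look('wrist','w4.png',['round_tag','round_slot','gap'])
import pickle;pickle.dump(s,open('w4.pkl','wb'))
E
```

```text
time: 11.2
tool_pos: [0.5657, 0.16, 0.2139]
ee_rot: [-1.571, 0.0, -3.004]
wrist_force: [-0.6, -0.3, 0.1]
width: 0.0137
t 11.2 [0.5657 0.16   0.2139] [-1.5707  0.0004 -3.004 ] rail mm [-50.  130.8] F [-0.6034 -0.3242  0.0955] w 0.0137
time: 12.58
tool_pos: [0.5413, 0.1568, 0.3524]
ee_rot: [-1.571, 0.007, -3.004]
wrist_force: [0.8, -0.1, -0.4]
width: 0.0831
round_tag 0.59 [317.4 117.1] [0.6368 0.1719 0.226 ]
gap 0.86 [466.8 145.4] [0.6333 0.0391 0.2   ]
```

View pics/w4.png

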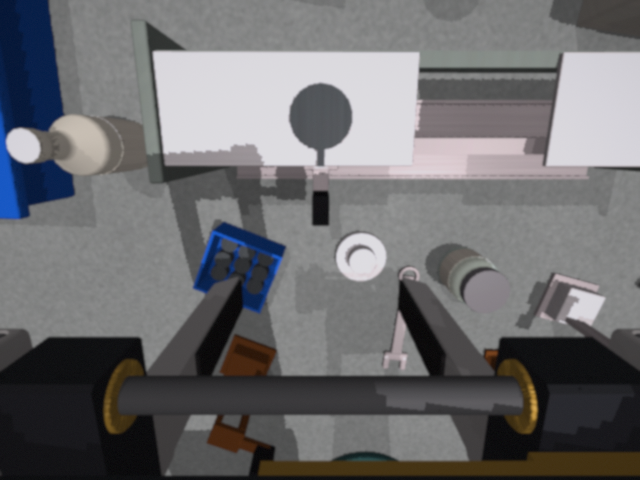

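The round carrier hangs with its tab (320,208) directly below tag and nib (320). Next the square carrier: I go above it.

```bash
python3 -m creep '[[0.4,-1,0.6,0,1],[0.7,-0.6,1,0,1],[0.7,0,1,0,1],[0.7,0,1,0,1],[0.7,0,1,0,1],[0.7,0,1,0,1],[0.7,0,1,0,1],[0.7,0,1,0,1],[0.7,0,1,0,1],[0.7,0,1,0,1],[0.7,0,1,0,1],[0.7,0,1,0,1],[0.7,0,1,0,1],[0.7,0,1,0,1],[0.7,0,1,0,1],[0.1,0,0.2,0.9,1],[0,0,0,0.9,1],[0,0,0,0,1],[0,0,0,0,1]]'; python3 st.py
python3 - <<'E'
from look import *
s=look('wrist','w5.png',['square_grip','square_slot','square_carrier'])
import pickle;pickle.dump(s,open('w5.pkl','wb'))
E
```

```text
time: 15.15
tool_pos: [0.3367, -0.2452, 0.3877]
ee_rot: [-1.572, -0.001, 3.065]
wrist_force: [0.6, 0.2, -0.2]
width: 0.094
t 15.15 [ 0.3367 -0.2452  0.3877] [-1.5716 -0.0011  3.0649] rail mm [-331.7 -239.7] F [ 0.5971  0.1654 -0.1523] w 0.094
square_grip 0.95 [375.7 237.3] [ 0.3106 -0.3031  0.19  ]
square_grip 0.56 [314.6 174.6] [ 0.3815 -0.2433  0.19  ]
square_slot 0.96 [317.5 125.8] [ 0.4297 -0.2499  0.16  ]
square_slot 0.74 [414.9 233.3] [ 0.3037 -0.3523  0.16  ]
square_slot 0.62 [271.7 246.2] [ 0.3009 -0.1863  0.16  ]
square_carrier 0.71 [386.9 212.7] [ 0.2974 -0.3481  0.    ]
square_carrier 0.64 [ 33.8 262.5] [0.2586 0.2324 0.    ]
square_carrier 0.61 [314.1 128.6] [ 0.4326 -0.2437  0.    ]
```

View pics/w5.png

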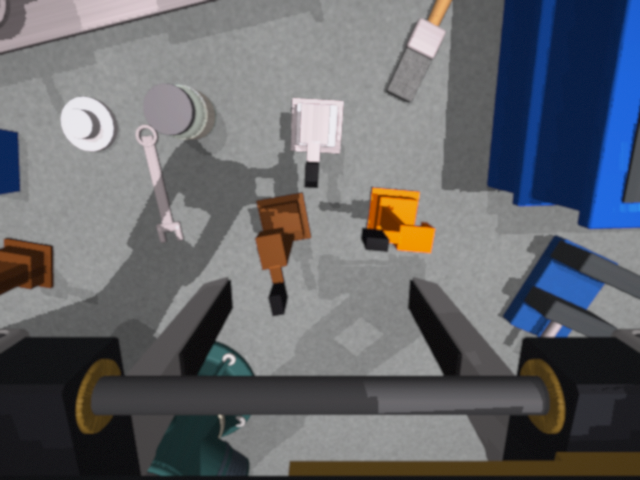

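The steel carrier is at (317,125) with its tab at (312,172), now almost square with the tool. I refine the tab position and yaw.

Run:
```python
from look import *
import pickle
s=pickle.load(open('w5.pkl','rb'));g=cv2.cvtColor(s['frame'],cv2.COLOR_BGR2GRAY)
n,l,st,ce=cv2.connectedComponentsWithStats((g<60).astype(np.uint8));k=l[180,312];print(st[k],ce[k])
m=l==k;ys,xs=np.nonzero(m)
# top face = near-camera; use centre of whole blob at mid height and top
for z in(.206,.195,.19):print(z,atz(s,ce[k],z))
w=((g>150)&(np.indices(g.shape)[0]>90)&(np.indices(g.shape)[0]<160)&(np.indices(g.shape)[1]>280)&(np.indices(g.shape)[1]<355)).astype(np.uint8)
cs,_=cv2.findContours(w,0,1);c=max(cs,key=cv2.contourArea);print(cv2.minAreaRect(c),cv2.boundingRect(c))
h=cv2.approxPolyDP(cv2.convexHull(c),4,True)[:,0];print(h.tolist());print(np.array([atz(s,p,.008) for p in h]))
for r in range(158,190,4):
    x=np.nonzero(g[r,295:330]<60)[0]+295;print(r,x.min() if len(x) else 0,x.max() if len(x) else 0)
```

```text
[305 163  13  24 277] [311.1444 174.4801]
0.206 [ 0.3832 -0.2404  0.206 ]
0.195 [ 0.3823 -0.24    0.195 ]
0.19 [ 0.3818 -0.2398  0.19  ]
((317.5, 125.0), (68.0, 73.0), 90.0) (281, 91, 74, 69)
[[354, 91], [353, 159], [296, 159], [281, 91]]
[[ 0.479  -0.3048  0.008 ]
 [ 0.3846 -0.2984  0.008 ]
 [ 0.3911 -0.2133  0.008 ]
 [ 0.487  -0.2009  0.008 ]]
158 0 0
162 0 0
166 306 317
170 306 317
174 306 316
178 306 316
182 305 316
186 306 316
```

Run:
```python
import cv2
f=cv2.imread('pics/w5.png');cv2.imwrite('pics/w5c.png',cv2.resize(f[85:195,270:365],None,fx=5.4,fy=5.4,interpolation=cv2.INTER_CUBIC))
```

```text
(no output)
```

View pics/w5c.png

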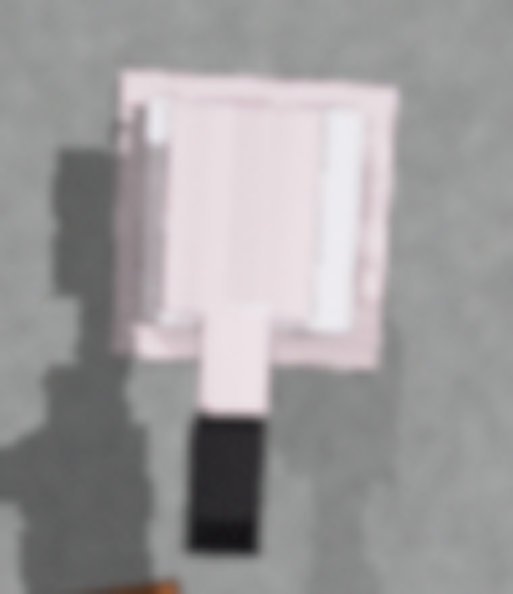

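Carrier edges lean about 0.06 rad from the tool, so its yaw is about -0.137, with the tab at (0.386,-0.241). I descend onto it.

```bash
python3 -m creep '[[0,0,0,0.5,1],[-1,0,-0.2,0,1],[-0.9,0.5,-0.24,0,1],[0,1,0,0,1],[0,1,0,0,1],[0,1,0,0,1],[0,1,0,0,1],[0,1,0,0,1],[0,1,0,0,1],[0,1,0,0,1],[0,0.7,0,0,1],[0,0.45,0,0,1],[0,0,0,0,0],[0,0,0,0,0],[0,0,0,0,0],[0,0,0,0,0]]'; python3 st.py
```

```text
time: 17.35
tool_pos: [0.3854, -0.2411, 0.1729]
ee_rot: [-1.57, 0.001, 3.003]
wrist_force: [-0.3, 0.1, -0.3]
width: 0.0573
t 17.35 [ 0.3854 -0.2411  0.1729] [-1.5701  0.001   3.0032] rail mm [-282.8 -242.3] F [-0.3046  0.0707 -0.2646] w 0.0573
```

```bash
python3 -m creep '[[0,0,0,0,-1],[0,0,0,0,-1],[0,0,0,0,-1],[0,0,0,0,-1],[0,0,0,0,-1],[0,0,0,0,-1],[0,0,0,0,-1],[0,0,0,0,-1]]'; python3 -m creep '[[0,-0.4,0,0,-1],[0,-0.8,0,0,-1],[0,-1,0,0,-1],[0,-1,0,0,-1],[0,-1,0,0,-1],[0,-1,0,0,-1],[0,-0.4,0,0,-1],[0,0,0,0,-1]]'; python3 st.py
```

```text
time: 18.35
tool_pos: [0.3851, -0.2409, 0.1722]
ee_rot: [-1.571, -0.0, 3.003]
wrist_force: [-0.1, 0.7, -0.7]
width: 0.0139
time: 19.35
tool_pos: [0.3853, -0.241, 0.3126]
ee_rot: [-1.57, 0.001, 3.003]
wrist_force: [0.2, 0.6, -3.0]
width: 0.0137
t 19.35 [ 0.3853 -0.241   0.3126] [-1.5702  0.0008  3.0032] rail mm [-282.9 -242.2] F [ 0.2261  0.5755 -3.026 ] w 0.0137
```

```bash
python3 -m creep '[[0,0,0,-0.6,-1],[0,0,0,-0.8,-1],[0,0,0,-0.6,-1],[0,0,0,-0.28,-1],[-0.3,0,-0.5,0,-1],[-0.5,0,-0.9,0,-1],[-0.5,0,-0.9,0,-1],[-0.5,0,-0.9,0,-1],[-0.5,0,-0.9,0,-1],[-0.5,0,-0.9,0,-1],[-0.5,0,-0.9,0,-1],[-0.5,0,-0.9,0,-1],[-0.5,0,-0.9,0,-1],[-0.5,0,-0.9,0,-1],[-0.5,0,-0.7,0,-1],[0,0,-0.4,0,-1],[0,0,0,0,-1],[0,0,0,0,-1]]'; python3 st.py
python3 - <<'E'
from look import *
s=look('wrist','w6.png',['gap'])
E
```

```text
time: 21.6
tool_pos: [0.4834, 0.0169, 0.3123]
ee_rot: [-1.57, 0.0, -3.007]
wrist_force: [0.3, -0.2, -2.3]
width: 0.0137
t 21.6 [0.4834 0.0169 0.3123] [-1.5703  0.     -3.0071] rail mm [-150.8    0.1] F [ 0.3106 -0.2161 -2.2882] w 0.0137
gap 0.72 [319.3  36.4] [0.6316 0.0372 0.2   ]
```

View pics/w6.png

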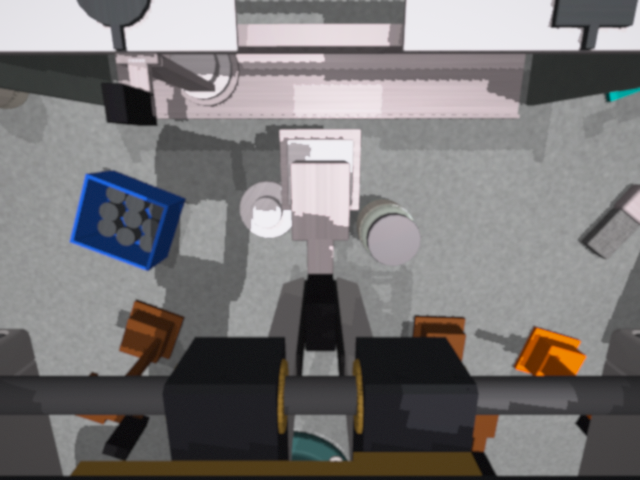

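The gap (237–403) and hook (292–350) are both centred on column 320 and the carrier is parallel to the rail. The jar (393,238) is close to the foot on the right, so I move forward before lowering.

```bash
python3 -m creep '[[-0.4,0,0,0,-1],[-0.6,0,0,0,-1],[-0.6,0,0,0,-1],[-0.2,0.3,0,0,-1],[0,0.6,0,0,-1],[0,0.7,0,0,-1],[0,0.6,0,0,-1],[0,0.22,0,0,-1],[0,0,0,0,-1],[-0.3,0,0,0,-1],[-0.5,0,0,0,-1],[-0.5,0,0,0,-1],[-0.5,0,0,0,-1],[-0.3,0,0,0,-1],[-0.14,0,0,0,-1],[0,0,0,0,-1],[0,0,0,0,-1]]'; python3 st.py
python3 - <<'E'
from look import *
s=look('side','s2.png',['square_slot','square_grip','gap'],{'square_slot':.24,'square_grip':.27})
cv2.imwrite('pics/s2c.png',cv2.resize(s['frame'][150:310,190:370],None,fx=4,fy=3.7,interpolation=cv2.INTER_CUBIC))
E
```

```text
time: 23.82
tool_pos: [0.5836, 0.0309, 0.2519]
ee_rot: [-1.571, -0.0, -3.006]
wrist_force: [-0.5, 0.7, -3.3]
width: 0.0143
t 23.825 [0.5836 0.0309 0.2519] [-1.5707 -0.     -3.0064] rail mm [-49.7   0.4] F [-0.4852  0.7384 -3.2629] w 0.0143
square_slot 0.95 [328.3 390.7] [0.23   0.2664 0.24  ]
square_slot 0.55 [269.8 192.5] [0.6288 0.0392 0.24  ]
square_grip 0.89 [356.3 366.9] [0.2167 0.2187 0.27  ]
square_grip 0.71 [283.3 193.7] [0.581  0.0414 0.27  ]
gap 0.86 [270.2 201.3] [0.6417 0.0316 0.2   ]
gap 0.57 [226.6 243.2] [0.6135 0.1724 0.2   ]
```

View pics/s2c.png

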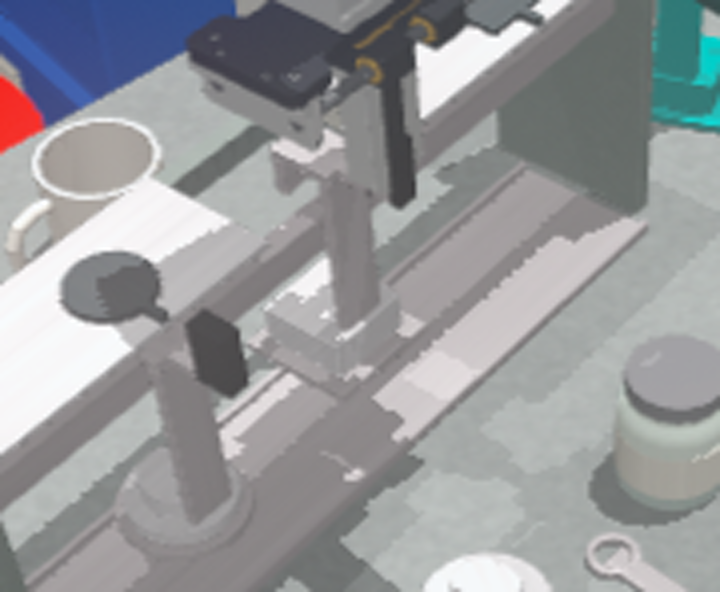

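The hook is above the rail in the gap with lip behind it; I lower slowly to about 3 mm above seating and watch the force.

```bash
python3 -m creep '[[0,0.2,0,0,-1],[0,0.3,0,0,-1],[0,0,0,0,-1],[0,0,0,0,-1]]'; python3 -m creep '[[0,0.3,0,0,-1],[0,0.3,0,0,-1],[0,0.2,0,0,-1],[0,0.18,0,0,-1],[0,0,0,0,-1],[0,0,0,0,-1]]'; python3 st.py
```

```text
time: 24.52
tool_pos: [0.5838, 0.0309, 0.239]
ee_rot: [-1.571, -0.0, -3.006]
wrist_force: [0.1, 0.1, -2.3]
width: 0.0138
time: 25.28
tool_pos: [0.584, 0.0308, 0.215]
ee_rot: [-1.571, 0.001, -3.006]
wrist_force: [-0.4, -0.1, -2.5]
width: 0.0136
t 25.275 [0.584  0.0308 0.215 ] [-1.5706  0.0005 -3.0064] rail mm [-49.3   0.3] F [-0.3694 -0.0883 -2.4826] w 0.0136
```

Seated height is nearly reached with no contact force. I slide 170 mm towards -y, then measure against the tag.

```bash
python3 -m creep '[[0,0,0.2,0,-1],[0,0,0.4,0,-1],[0,0,0.5,0,-1],[0,0,0.5,0,-1],[0,0,0.5,0,-1],[0,0,0.5,0,-1],[0,0,0.5,0,-1],[0,0,0.5,0,-1],[0,0,0.5,0,-1],[0,0,0.5,0,-1],[0,0,0.5,0,-1],[0,0,0.5,0,-1],[0,0,0.5,0,-1],[0,0,0.4,0,-1],[0,0,0.2,0,-1],[0,0,0.1,0,-1],[0,0,0,0,-1],[0,0,0,0,-1]]'; python3 st.py
cat > sq.py <<'E'
from look import *
import sys
s=look('wrist',sys.argv[1],['square_tag'])
g=cv2.cvtColor(s['frame'],cv2.COLOR_BGR2GRAY)
V=(.6329,.0372,.1357);c,sn=np.cos(V[2]),np.sin(V[2])
def inv(P): d=P[:2]-np.array(V[:2]);return np.round(1000*np.array([c*d[0]+sn*d[1],-sn*d[0]+c*d[1]]),1)
m=cv2.morphologyEx((g<110).astype(np.uint8),cv2.MORPH_OPEN,np.ones((25,25)))
n,l,st,ce=cv2.connectedComponentsWithStats(m)
for k in range(1,n): print(st[k],ce[k],inv(atz(s,ce[k],.232)))
E
python3 sq.py w7.png
```

```text
time: 27.52
tool_pos: [0.6068, -0.1372, 0.2148]
ee_rot: [-1.571, 0.0, -3.006]
wrist_force: [0.5, 0.5, -2.1]
width: 0.0139
t 27.525 [ 0.6068 -0.1372  0.2148] [-1.5708  0.0001 -3.0058] rail mm [ -49.5 -169.3] F [ 0.4707  0.4578 -2.1151] w 0.0139
square_tag 0.61 [336.3 153. ] [ 0.6791 -0.1349  0.226 ]
[ 367    0  187   34 5059] [471.8045  13.8249] [  75.4 -228.8]
[ 576    0   64   52 3105] [608.4013  24.3997] [  71.7 -282.9]
[   0   80   50   40 1894] [23.5787 98.5956] [ 44.4 -47. ]
[  275    93   116   116 13089] [332.1203 149.7036] [  24.  -174.7]
[   0  125   57   56 2550] [ 26.6082 149.6412] [ 24.  -43.8]
[     0    139    640    341 102325] [338.7183 379.6473] [ -90.1 -179.1]
[ 110  235   32   47 1348] [125.3798 257.8346] [-24.6 -79.2]
[  0 293  18  38 662] [  8.2326 311.2221] [-51.8 -18.6]
```

View pics/w7.png

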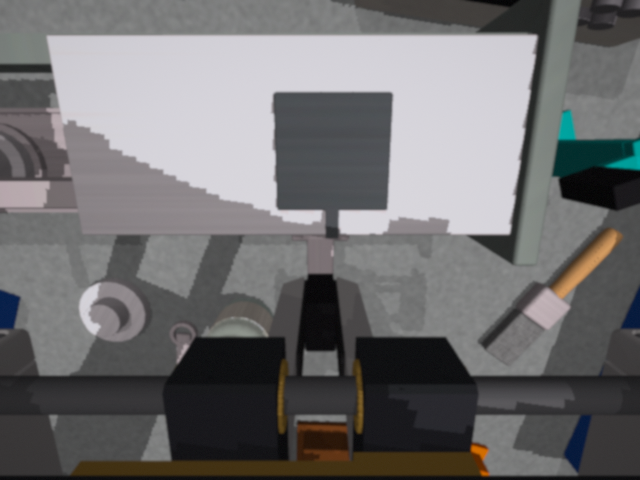

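The tag centre is at column 332 (y = -174.7) and the tab at column 320 (y = -169.3), so 5.4 mm remain. I move, lower 4 mm and recheck before release.

```bash
python3 -m creep '[[0,0,0.12,0,-1],[0,0,0.1,0,-1],[0,0,0,0,-1],[0,0.08,0,0,-1],[0,0.08,0,0,-1],[0,0,0,0,-1],[0,0,0,0,-1]]'; python3 st.py; python3 sq.py w8.png | grep 116
```

```text
time: 28.5
tool_pos: [0.6075, -0.1431, 0.212]
ee_rot: [-1.57, 0.001, -3.006]
wrist_force: [-3.2, -0.2, 4.7]
width: 0.0137
t 28.5 [ 0.6075 -0.1431  0.212 ] [-1.57    0.0012 -3.0064] rail mm [ -49.5 -175.2] F [-3.1753 -0.202   4.7474] w 0.0137
```

```bash
python3 -m creep '[[0,-0.04,0,0,-1],[0,0,0,0,-0.2],[0,0,0,0,-0.2],[0,0,0,0,-0.2],[0,0,0,0,-0.2],[0,0,0,0,-0.2],[0,-0.4,0,0,-0.2],[0,-1,0,0,-0.2],[0,-1,0,0,0],[0,-1,0,0,0.2],[0.5,-1,0,0,1],[0.5,-1,-0.5,0,1],[0.5,-1,-0.5,0,1],[0.5,-0.5,-0.5,0,1],[0,0,0,0,1],[0,0,0,0,1],[0,0,0,0,1],[0,0,0,0,1]]'; python3 st.py; python3 sq.py w9.png
```

```text
time: 30.85
tool_pos: [0.553, -0.1128, 0.3829]
ee_rot: [-1.572, -0.002, -3.007]
wrist_force: [-0.4, 0.7, -0.2]
width: 0.094
t 30.85 [ 0.553  -0.1128  0.3829] [-1.5716 -0.0021 -3.0067] rail mm [ -99.4 -137.9] F [-0.4454  0.7369 -0.1972] w 0.094
square_tag 0.58 [366.2  83.5] [ 0.6816 -0.1351  0.226 ]
[ 381    0   93   24 1907] [431.0283  10.0231] [  78.1 -226.4]
[ 487    0  118   36 3261] [539.2689  15.2462] [  74.3 -313.1]
[ 335   55   58   62 3536] [363.2463  85.3594] [  22.6 -174.2]
[   0   59   34   57 1704] [14.9695 88.811 ] [ 20.2 118.4]
[ 477   95   60   31 1701] [506.8266 110.1958] [   2.9 -297.1]
[     0     99    640    381 107723] [369.7444 358.035 ] [-237.6 -189.1]
[ 162  126   97   67 4359] [205.2381 164.3726] [-42.1 -36.3]
[   2  159   49   29 1373] [ 25.7109 172.7524] [-49.3 124.6]
[  19  203   94   79 6196] [ 65.1017 241.6896] [-113.1  101.6]
[ 315  323   49   48 2252] [338.9929 346.2074] [-223.8 -157.2]
```

View pics/w9.png

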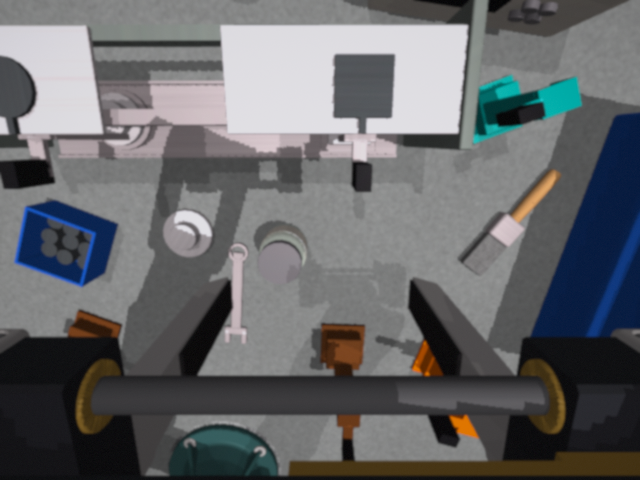

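The square tab (362,178) hangs under the tag's nib (363,125), and everything else is where it was. One numeric check of the tab, plus a side look at whether the hooks are seated.

```bash
python3 -m creep '[[0.3,0,-1,0,1],[0.3,0,-1,0,1],[0,0,-1,0,1],[0,0,-1,0,1],[0,0,-1,0,1],[0,0,-0.5,0,1],[0,0,0,0,1],[0,0,0,0,1],[0,0,0,0,1]]';python3 - <<'E'
from look import *
V=(.6329,.0372,.1357);c,sn=np.cos(V[2]),np.sin(V[2])
def inv(P): d=P[:2]-np.array(V[:2]);return np.round(1000*np.array([c*d[0]+sn*d[1],-sn*d[0]+c*d[1]]),1)
def un(x,y,z): return np.array([V[0]+c*x-sn*y,V[1]+sn*x+c*y,z])
s=snap('wrist','w10.png');g=cv2.cvtColor(s['frame'],cv2.COLOR_BGR2GRAY)
for y0,nm in((130.5,'round'),(-175,'square')):
    u,v=map(int,proj(s,un(-.05,y0/1000,.246)))
    m=(g<45)[v-25:v+25,max(u-25,0):u+25].astype(np.uint8)
    n,l,st,ce=cv2.connectedComponentsWithStats(m)
    if n>1:
        k=1+np.argmax(st[1:,4]);p=ce[k]+[max(u-25,0),v-25];print(nm,'tab',p,st[k],'z.246',inv(atz(s,p,.246)),'z.235',inv(atz(s,p,.235)))
    t=proj(s,un(.022,y0/1000,.232));d=(g<110).astype(np.uint8);d=cv2.morphologyEx(d,cv2.MORPH_OPEN,np.ones((15,15)));n,l,st,ce=cv2.connectedComponentsWithStats(d);k=l[int(t[1]),int(t[0])];print(nm,'tag',st[k],inv(atz(s,ce[k],.232)))
s=snap('side','s3.png');cv2.imwrite('pics/s3c.png',cv2.resize(s['frame'][110:310,170:390],None,fx=3.4,fy=3))
E
```

```text
time: 32.08
tool_pos: [0.5197, 0.0208, 0.384]
ee_rot: [-1.571, -0.0, -3.008]
wrist_force: [-0.3, -0.1, 0.3]
width: 0.094
round tab [173.4768 156.8294] [ 19  12  31  28 797] z.246 [-49.6 122.8] z.235 [-50.1 127.2]
round tag [ 135   38   58   61 2882] [ 21.8 128.8]
square tab [515.0674 159.0127] [  0  15  32  27 786] z.246 [ -51.9 -166.6] z.235 [ -52.4 -172.4]
square tag [ 494   35   65   65 3835] [  22.2 -172.2]
```

View pics/s3c.png

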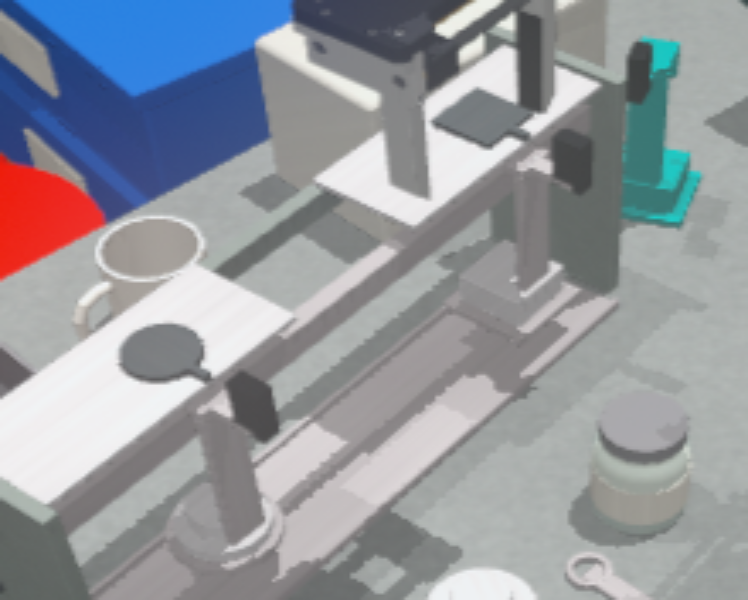

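Both carriers hang on the rail under their tags, and the gripper is well clear. I hand in.

```bash
python3 -c "
from bench import robot
print(robot.close_job())"
```

```text
the job is handed in; nothing more can be done
None
```

I handed the job in after about 32 s of the 64 s allowed. Both carriers hang on the rail under their tags, with the gripper open and clear.

- **Round carrier:** I slid it under the left cover without taking it off the rail and released it with the tool at y = 130.8 mm (rail frame). The tag measured 130.5 mm. A view from straight above after release showed tab, nib and tag in the same pixel column.
- **Square carrier:** I took the bare-steel carrier, hooked it on through the gap and slid it to the right. I released it with the tool at y = -175.2 mm; close views put the tag at -174.7 and -174.2 mm. The later overhead and side pictures show it hanging upright under its nib.

**Checks that failed or disagreed:**
- My first closing on the round tab was too short, so the first small lift raised nothing. I waited for the fingers and gripped again.
- The re-measurement of the square tag just before release returned nothing, so that release relied on the earlier reading.
- The last oblique measurement put the tabs up to 6 mm from their tags (round tab 122.8–127.2 against tag 128.8; square tab -166.6 to -172.4 against tag -172.2). I trusted it less because it mixes the tab's side face with its top and depends on the height assumed.
- The other objects looked undisturbed in the last pictures, but I did not measure them.

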